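Build up a weighing foot: load cell, loading cap, rubber pad, mounting plate

TASK

Build up the weighing foot on its blue base plate, one part after another: first the steel load cell standing in the round collar, then the brass loading cap seated over the load cell's button, then the rubber pad over the cap's spigot and flat on its flange, and last the mounting plate over the spigot, flat on the pad, its long edges parallel to those of the base plate. Which way the load cell's connector points does not matter. Leave the loose cable glands and brass weights standing where they are.

Things in the scene. Friction and masses are not known exactly. Their poses are not given: they have to be found in the camera images.
- base_plate: Blue steel base plate fixed on the bench, 96 x 72 x 8 mm, with four bolt holes and in its middle a round collar, 66 mm outside, 56 mm inside, its rim 14 mm above the bench and the floor inside 8 mm. Origin: underside centre, on the collar's axis; x along the 96 mm edges, z up.
- cell_centre (a point): Load cell: steel cylinder 50 mm across, 30 mm high, lower edge bevelled 3 mm; 6 mm dark button on top, 20 mm across; connector 13 mm across juts 38 mm from the axis, 17 mm up. Point: on the axis 15 mm above the underside; x along the connector, z up. Grip it across y, fingertips at least 8 mm above its underside to clear the collar. Seated, its underside is 8 mm above the bench (3 mm play all round).
- cap_centre (a point): Loading cap: brass flange 39 mm across, 10 mm thick, with an upright steel spigot 17 mm across, 24 mm high, its top 6 mm narrowing to 9 mm (grip it by the spigot). Socket underneath 26 mm across, 5 mm deep. Point: on the axis 17 mm above the underside, half-way up; z up. Seated on the button, its underside is 39 mm above the bench, 1 mm clear of the load cell's body.
- pad_centre (a point): Rubber pad: black ring lying flat, 48 mm across, 10 mm thick, hole 24 mm. Point: centre of the ring, 5 mm above its underside; z up. Grip it across its outside. Seated on the cap's flange, its underside is 49 mm above the bench.
- plate_centre (a point): Mounting plate: aluminium, lying flat, 84 x 56 x 10 mm, a 25 mm hole in the middle and four 9 mm bolt holes near the corners. Point: centre of the large hole, 5 mm above the underside; x along the 84 mm edges, z up; grip it across y (56 mm). Seated on the pad, its underside is 59 mm above the bench and the spigot stands 4 mm out of it.
- gland_a_centre (a point): Black cable gland standing on the bench, 30 mm across and 31 mm high: a bystander, to be left alone. Point: half-way up.
- gland_b_centre (a point): A second black cable gland, 30 mm across and 31 mm high: a bystander, to be left alone. Point: half-way up.
- weight_100_centre (a point): Brass weight with a knob, 23 mm across and 36 mm high: a bystander, to be left alone. Point: half-way up.
- weight_50_centre (a point): Smaller brass weight with a knob, 18 mm across and 30 mm high: a bystander, to be left alone. Point: half-way up.

How it is judged:
On the way, in this order (a step that is already met when the one before it is completed fails the run):
1. the load cell stands upright in the collar of the base plate (horizontal distance between cell_centre and base_plate below 0.006 m and z of cell_centre in the frame of base_plate between 0.02 and 0.026 m and angle between cell_centre's own z axis and vertical below 0.07 rad), for 0.2 s.
2. the loading cap sits on the load cell's button (all of step 1 and horizontal distance between cap_centre and cell_centre below 0.006 m and z of cap_centre in the frame of base_plate between 0.053 and 0.059 m and angle between cap_centre's own z axis and vertical below 0.07 rad), for 0.2 s.
3. the rubber pad lies over the spigot on the cap's flange (all of step 2 and horizontal distance between pad_centre and cap_centre below 0.007 m and z of pad_centre in the frame of base_plate between 0.051 and 0.057 m and angle between pad_centre's own z axis and vertical below 0.07 rad), for 0.2 s.
4. the mounting plate lies over the spigot on the pad (all of step 3 and horizontal distance between plate_centre and cap_centre below 0.008 m and z of plate_centre in the frame of base_plate between 0.061 and 0.067 m and angle between plate_centre's own z axis and vertical below 0.07 rad), for 0.2 s.
At the end, for the whole second after the job is handed in: Load cell in the collar and cap on its button within 6 mm of the axis below, pad on the flange within 7 mm and plate on the pad within 8 mm of the cap's axis, each level within 4 degrees and at its seated height within 3 mm; plate and base edges parallel within 12 degrees (all of step 4 and angle between the x axis of plate_centre and the x axis of base_plate, either way round below 0.21 rad); the robot touches nothing.
It fails at once if a cable gland or brass weight is pushed more than 25 mm or knocked over (distance of any of gland_a_centre, gland_b_centre, weight_100_centre, weight_50_centre from where it was at the start of the episode above 0.025 m or angle between any of gland_a_centre, gland_b_centre, weight_100_centre, weight_50_centre's own z axis and vertical above 0.6 rad).
It also fails if it takes over 109 s, if anything falls off the work surface, if the arm or the gripper's body presses on something with over 40 N, if the wrist force passes 120 N, or if a joint passes its speed limit or range.

ROBOT

A 6-joint arm with a two-finger parallel gripper is mounted at the origin on a cart in front of the work surface, level with it; the furniture and walls round the work are solid. World frame = base frame: x ahead of the robot, y to its left, z up, the work surface at z = 0. Lengths are in m, angles in rad, forces in N, time in s.
With the tool pointing down it reaches from about 0.35 to 0.775 m from the base axis. Payload 7.3 kg.
Tool frame: the origin (TCP) lies midway between the tips of the shut fingers; the grasp point (between the pads) lies 19 mm behind it (robot.grip_depth is the z of the grasp point in the tool frame, in m); z points along the fingers, y is the line along which they close (so a half turn about z gives the same grasp; the last joint's range is limited). The gripper opens to 92 mm and grips with 3 to 60 N. Pads are 19 mm wide; open, the fingers measure 130 mm over their backs; the gripper's body (75 mm by 190 mm) begins 47 mm behind the grasp point.
Start: joints at [-1.271, 0.342, 1.524, -0, 1.275, -0.146], TCP at [0.226, -0.474, 0.227] pointing down, gripper open.
Joint ranges: [-2.53, 2.53], [-0.77, 2.02], [0.04, 2.7], [-1, 4.14], [0.28, 2.66], [-3.11, 3.11]. Speed limits (rad/s): [2.57, 2.57, 3.14, 3.14, 3.14, 3.14].

INTERFACE

Orientations are given as [roll, pitch, yaw] about the fixed x, y, z axes, in that order (R = Rz(yaw) Ry(pitch) Rx(roll)).
In Python, from cell import robot, viewer gives the robot as it stands.
- The arm moves only by the tool step_arm, never from a script. Its argument "increments" is a list of rows, each an object with "delta_pos": the shift along the tool's x, y, z in cm, a list of three; "dr": the turn, a rotation vector about the tool's x, y, z in degrees, a list of three; "fingers": the closure, from -1 (fully open) to 1 (shut), so that 0 is half open. In form: [{"delta_pos": [tx, ty, tz], "dr": [wx, wy, wz], "fingers": fingers}, ...]. A call has exactly 5 rows; each row is the pose to reach, as a shift and turn from the pose commanded when the call began, along the tool's axes at that moment; what a row does not reach only later rows make up. A row lasts 1/8 s, in which the tool goes at most 62.5 mm and 10.7 degrees, less where a joint would pass 70% of its speed; a pose out of reach is approached as far as the arm can. A call with a gripper value outside its range is refused whole. The fingers move at their own pace and stop on an object; "newtons" is the grip in N (left out, the last holds). Time passes only in rows, so rows that repeat a pose let the fingers close, or fill a call up. It gives the time, the measured TCP pose, the force, the opening and the grip force at its end, in the units of the state.
- robot.observe(): the state, without advancing time (a new reading comes with each control period).
- viewer.read_camera(name): name is "side" or "top" or "wrist"; returns the picture (480x640x3 uint8, red, green, blue); there is no depth.
- viewer.camera_params(name): a dict with "K" (3x3 intrinsics, pixels), "k1" (the pictures are not rectified: a ray, as slopes to the right and down, at radius r is drawn at 1 + k1 r^2 times it, then the intrinsics apply), "T" (4x4, takes a point from camera to world coordinates). Camera axes: x right, y down, z forward; pixel columns grow to the right and rows downward; lengths in m; the calibration is good to about 2 mm. A picture is of the moment at which its call begins: read the wrist's pose just before it. camera_params takes no time and is no camera call; for the wrist camera it gives the pose at the moment of the call.
- robot.hand_in(): hands the job in; it is judged then, once.
The state is a dict: "time": time; "qpos": joint angles; "qvel": joint speeds; "joint_efforts": joint torques, N m; "tool_pos": TCP position; "tool_rot": TCP orientation; "contact_force": force on the tool from outside, world axes, zero at the start; "torque": the same for the moment, N m; "opening": finger opening in m; "grip_force": force on a finger pad.
Only numpy, scipy, OpenCV 4.12 (cv2) and the standard library are available. Lean on these libraries where they do the work, as an engineer would, in place of code of your own. Each camera call takes 0.05 s, during which the arm holds its last target. There are 200 camera calls.

## Working session

There is one attempt and no reset: what is moved stays moved. The work goes in short steps, Python scripts to look and compute and a tool call to move; the robot and the scene stay as the last step left them, time stands still between calls to the robot, and variables do not carry over. Pictures are saved under pics/ and viewed, at most 20 in all, crops included, and the job is handed in when it is done.

Besides the shell and the picture viewer there is one more tool, called after "Emit:" by a JSON object that holds its "api" and its "payload". step_arm: Moves the arm, as the interface text tells. Its arguments: {"type":"object","properties":{"increments":{"type":"array"},"newtons":{"type":"number"}},"required":["increments"]}

```bash
mkdir -p pics; ls; cat > h.py <<'E'
import numpy as np, cv2
from cell import robot, viewer
def ray(name,uv,P=None):
    P=P or viewer.camera_params(name); K=np.array(P["K"]);T=np.array(P["T"])
    d=cv2.undistortPoints(np.array([[uv]],float),K,np.array([P["k1"],0,0,0,0.]))[0,0]
    return T[:3,3],T[:3,:3]@np.array([d[0],d[1],1])
def onz(name,uv,z,P=None):
    o,d=ray(name,uv,P); return o+d*(z-o[2])/d[2]
def proj(name,p,P=None):
    P=P or viewer.camera_params(name); K=np.array(P["K"]);T=np.linalg.inv(np.array(P["T"]))
    c=T[:3,:3]@np.array(p)+T[:3,3]; s=c[:2]/c[2]; s=s*(1+P["k1"]*(s@s)); return K[:2,:2]@s+K[:2,2]
def snap(name,f):
    P=viewer.camera_params(name); I=np.array(viewer.read_camera(name)); cv2.imwrite("pics/"+f+".png",I[:,:,::-1]); return I,P
E
python3 - <<'E'
from h import *
for n in("top","side","wrist"):
    I,P=snap(n,n+"0"); print(n,np.round(P["K"],1).tolist(),P["k1"],np.round(P["T"],3).tolist())
o=robot.observe();print(o);print(robot.grip_depth)
E
```

```text
pics
top [[495.3, 0.0, 316.7], [0.0, 495.3, 240.2], [0.0, 0.0, 1.0]] -0.06289928396187966 [[0.026, -0.992, 0.124, 0.401], [-1.0, -0.027, -0.014, -0.285], [0.017, -0.123, -0.992, 0.879], [0.0, 0.0, 0.0, 1.0]]
side [[560.3, 0.0, 322.6], [0.0, 560.3, 236.1], [0.0, 0.0, 1.0]] 0.05506494787357313 [[0.998, -0.026, 0.048, 0.459], [-0.054, -0.649, 0.759, -0.94], [0.012, -0.761, -0.649, 0.593], [0.0, 0.0, 0.0, 1.0]]
wrist [[414.3, 0.0, 323.6], [0.0, 414.3, 238.7], [0.0, 0.0, 1.0]] -0.011337909096703172 [[0.431, -0.874, -0.226, 0.287], [-0.902, -0.418, -0.105, -0.445], [-0.003, 0.249, -0.968, 0.385], [0.0, 0.0, 0.0, 1.0]]
{'time': 0.15, 'qpos': array([-1.27100757e+00,  3.42546359e-01,  1.52477632e+00,  2.38375936e-05,
        1.27538115e+00, -1.45982344e-01]), 'qvel': array([ 5.42354895e-05, -2.25677472e-03, -3.10465228e-03, -1.89050593e-03,
        5.19409841e-04,  7.55044015e-04]), 'joint_efforts': array([ 2.27838682e-03, -4.31470621e+01, -2.44353729e+01,  7.18988827e-02,
        5.38016763e-02, -8.02572822e-05]), 'tool_pos': array([ 0.22630458, -0.47340056,  0.2262205 ]), 'tool_rot': array([-3.14049661e+00, -1.84191086e-04,  4.45764046e-01]), 'contact_force': array([-0.52795448, -0.25295192, -0.0630052 ]), 'torque': array([ 0.03193571, -0.0006455 , -0.04137139]), 'grip_force': 0.0, 'opening': 0.09170032386735669}
-0.0188
```

View pics/top0.png

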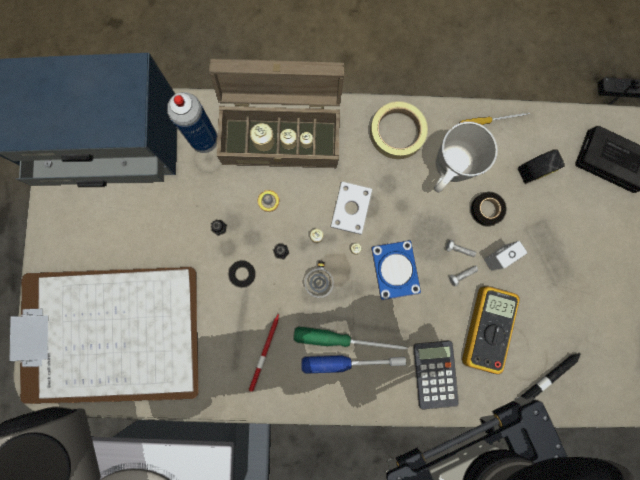

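View pics/side0.png

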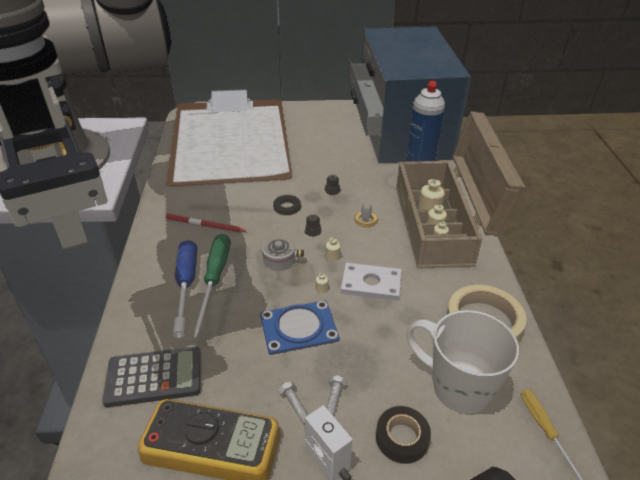

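The top view shows the base at (396,270), cell (319,281) with its connector toward (321,264), cap (268,201), pad (241,273) and plate (351,207). The glands are at (218,227) and (281,251), and the weights at (316,235) and (356,248). Next I'll turn these into positions.

```bash
cat > m.py <<'E'
from h import *
I=cv2.imread("pics/top0.png"); H=cv2.cvtColor(I,cv2.COLOR_BGR2HSV)
def blob(m,x,y,r):
    w=np.zeros(m.shape,np.uint8); w[y-r:y+r,x-r:x+r]=255; m=cv2.bitwise_and(m,w)
    c=max(cv2.findContours(m,cv2.RETR_EXTERNAL,cv2.CHAIN_APPROX_NONE)[0],key=cv2.contourArea); return c
def rect(c,z):
    p=np.array([onz("top",q[0].astype(float),z)[:2] for q in c],np.float32)
    return cv2.minAreaRect(p),p
P=viewer.camera_params("top")
for n,m,x,y,r,z in [("base",cv2.inRange(H,(100,120,60),(125,255,255)),396,270,40,.008),
 ("plate",cv2.inRange(H,(0,0,185),(180,30,255)),351,207,36,.01),
 ("pad",cv2.inRange(H,(0,0,0),(180,255,70)),241,273,18,.01),
 ("ga",cv2.inRange(H,(0,0,0),(180,255,70)),218,227,13,.02),("gb",cv2.inRange(H,(0,0,0),(180,255,70)),281,251,13,.02),
 ("cap",cv2.inRange(H,(18,110,100),(35,255,255)),268,201,16,.01)]:
    (c,s,a),_=rect(blob(m,x,y,r),z); print(n,np.round(c,4),np.round(s,4),a)
for n,uv,z in [("cell",(318,281),.03),("conn",(321,264),.017),("w100",(316,235),.03),("w50",(356,248),.025)]: print(n,onz("top",uv,z))
E
python3 m.py
python3 -c "
import cv2
I=cv2.imread('pics/top0.png')[170:320,200:440]
cv2.imwrite('pics/c.png',cv2.resize(I,None,fx=3.3,fy=3.3,interpolation=2))"
```

```text
base [ 0.4612 -0.4381] [0.0936 0.0704] 11.04003620147705
plate [ 0.5705 -0.3577] [0.0564 0.0846] 78.17684936523438
pad [ 0.4465 -0.167 ] [0.0438 0.044 ] 1.5933542251586914
ga [ 0.5262 -0.1252] [0.0248 0.0247] 1.5776925086975098
gb [ 0.4874 -0.2349] [0.0235 0.0246] 46.856689453125
cap [ 0.5787 -0.2084] [0.0364 0.0357] 2.0584189891815186
cell [ 0.43614206 -0.30090649  0.03      ]
conn [ 0.46639498 -0.30563031  0.017     ]
w100 [ 0.51538737 -0.29544746  0.03      ]
w50 [ 0.49522872 -0.36553872  0.025     ]
```

View pics/c.png

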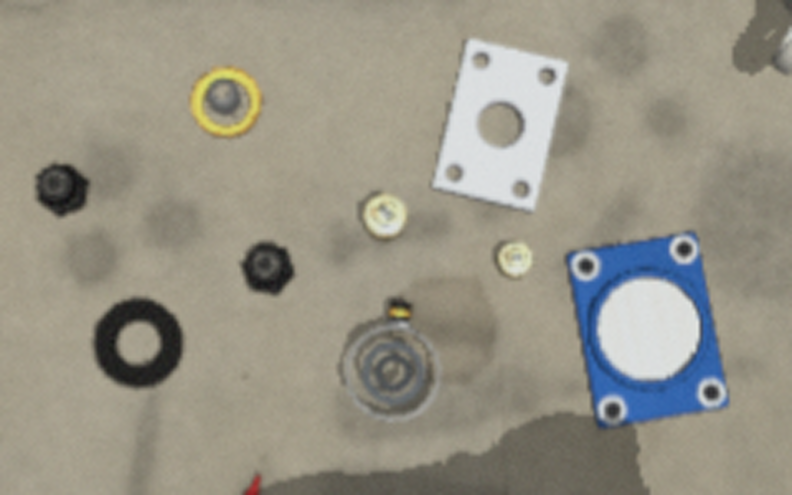

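The crop confirms the layout: the cell's connector points roughly +x, the base's long axis is at about +11°, and the plate's is at about −12°. I'll go above the cell.

```bash
cat >> h.py <<'E'
def go(x,y,z,yawdeg):
    o=robot.observe(); p=o["tool_pos"]; w=o["tool_rot"][2]; d=np.array([x,y,z])-p
    c,s=np.cos(w),np.sin(w); t=[d[0]*c+d[1]*s, d[0]*s-d[1]*c, -d[2]]
    dy=(yawdeg-np.degrees(w)+180)%360-180
    print("delta cm",np.round(np.array(t)*100,2),"dr z",round(-dy,1),"tilt",np.round(o["tool_rot"][:2],3))
E
python3 -c "
from h import *
go(.436,-.301,.17,-9)"
```

```text
delta cm [26.35 -6.51  5.62] dr z 34.5 tilt [-3.14 -0.  ]
```

Emit:
{"api": "step_arm", "payload": {"increments": [{"delta_pos": [5.3,-1.3,1.1],"dr": [0,0,6.9],"fingers": -1},{"delta_pos": [10.5,-2.6,2.2],"dr": [0,0,13.8],"fingers": -1},{"delta_pos": [15.8,-3.9,3.4],"dr": [0,0,20.7],"fingers": -1},{"delta_pos": [21.1,-5.2,4.5],"dr": [0,0,27.6],"fingers": -1},{"delta_pos": [26.4,-6.5,5.6],"dr": [0,0,34.5],"fingers": -1}], "newtons": 30}}

```text
time: 0.78
tool_pos: [0.4377, -0.2999, 0.1702]
tool_rot: [3.142, 0.0, -0.16]
contact_force: [0.7, -0.6, 0.7]
opening: 0.0922
grip_force: 0.0
```

```bash
python3 -c "
from h import *
import pickle
I,P=snap('wrist','w1'); pickle.dump(P,open('w1.pkl','wb')); print(robot.observe()['tool_pos'],robot.observe()['qvel'].round(3))"
```

```text
[ 0.44127813 -0.29519552  0.1688333 ] [-0.081 -0.025  0.034 -0.024  0.037 -0.356]
```

View pics/w1.png

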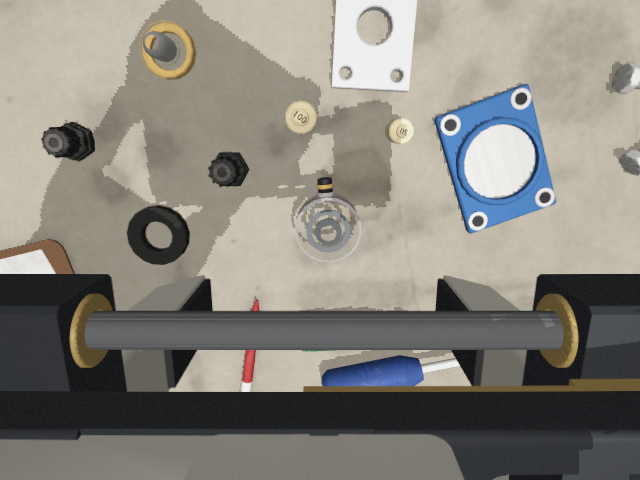

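The wrist view shows the cell at (328,228), connector at (325,185), base (497,160), cap (168,50), pad (158,235), and part of the plate. I'll measure these and settle the arm.

```bash
cat > m2.py <<'E'
from h import *
import pickle
P=pickle.load(open('w1.pkl','rb')); I=cv2.imread('pics/w1.png'); H=cv2.cvtColor(I,cv2.COLOR_BGR2HSV)
def blob(m,x,y,r):
    w=np.zeros(m.shape,np.uint8); w[max(0,y-r):y+r,x-r:x+r]=255; m=cv2.bitwise_and(m,w)
    return max(cv2.findContours(m,cv2.RETR_EXTERNAL,cv2.CHAIN_APPROX_NONE)[0],key=cv2.contourArea)
def rect(c,z): return cv2.minAreaRect(np.array([onz("wrist",q[0].astype(float),z,P)[:2] for q in c],np.float32))
print("base",rect(blob(cv2.inRange(H,(100,100,60),(125,255,255)),497,160,80),.008))
print("floor",rect(blob(cv2.inRange(H,(0,0,190),(180,25,255)),497,160,45),.008))
print("pad",rect(blob(cv2.inRange(H,(0,0,0),(180,255,62)),158,235,38),.01))
print("cap",rect(blob(cv2.inRange(H,(14,100,80),(35,255,255)),168,50,38),.01))
for n,uv,z in [("cellbutton",(328,230),.036),("rimL",(292,226),.03),("rimR",(362,226),.03),("rimBot",(328,262),.03),("conn",(325,185),.017),("w100",(300,118),.03),("w50",(401,130),.027)]: print(n,onz("wrist",uv,z,P).round(4))
print(proj("wrist",[.4413,-.2952,.1688],P), robot.observe()['tool_pos'])
cv2.imwrite('pics/c2.png',cv2.resize(I[160:280,260:400],None,fx=4,fy=4,interpolation=2))
E
python3 m2.py
```

```text
base ((0.46163618564605713, -0.4374014139175415), (0.0950498953461647, 0.0718199834227562), 11.20300579071045)
floor ((0.4614925682544708, -0.43958956003189087), (0.054497770965099335, 0.05337975174188614), 0.3492678701877594)
pad ((0.4469289183616638, -0.16739076375961304), (0.048907190561294556, 0.04675108939409256), 80.85102844238281)
cap ((0.5776797533035278, -0.21049997210502625), (0.03671010583639145, 0.038140106946229935), 62.973941802978516)
cellbutton [ 0.4354 -0.3025  0.036 ]
rimL [ 0.4413 -0.2765  0.03  ]
rimR [ 0.433  -0.3277  0.03  ]
rimBot [ 0.4094 -0.2984  0.03  ]
conn [ 0.4657 -0.3052  0.017 ]
w100 [ 0.5161 -0.2957  0.03  ]
w50 [ 0.4968 -0.3646  0.027 ]
[311.2155033  292.94250928] [ 0.44127813 -0.29519552  0.1688333 ]
```

View pics/c2.png

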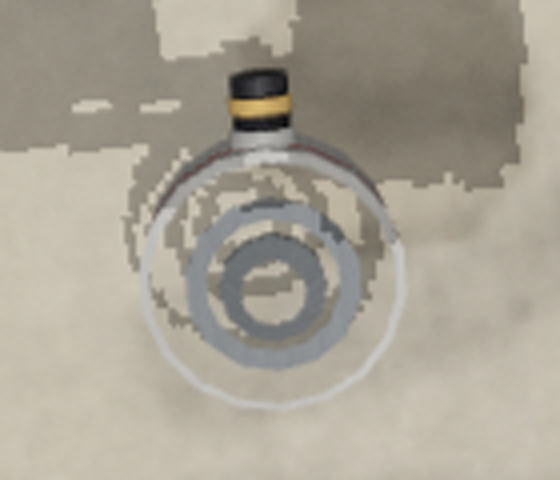

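The cell's rim circle is centred at about (328.4,229.2) and the connector is at (325,185). Both views agree within 2 mm.

```bash
python3 -c "
from h import *
import pickle
P=pickle.load(open('w1.pkl','rb'))
print(onz('wrist',(328.2,229),.03,P),onz('wrist',(328.2,230.8),.036,P),robot.observe()['tool_rot'])
go(.435,-.3017,.06,-7)
go(.435,-.3017,.012,-7)"
```

```text
[ 0.43475511 -0.30260405  0.03      ] [ 0.43482246 -0.3025576   0.036     ] [-3.13761779e+00 -2.72137297e-04 -1.63899666e-01]
delta cm [-0.51  0.74 10.88] dr z -2.4 tilt [-3.138 -0.   ]
delta cm [-0.51  0.74 15.68] dr z -2.4 tilt [-3.138 -0.   ]
```

Emit:
{"api": "step_arm", "payload": {"increments": [{"delta_pos": [-0.1,0.1,3],"dr": [0,0,0],"fingers": -1},{"delta_pos": [-0.1,0.1,6],"dr": [0,0,0],"fingers": -1},{"delta_pos": [-0.1,0.1,8.5],"dr": [0,0,0],"fingers": -1},{"delta_pos": [-0.1,0.1,10],"dr": [0,0,0],"fingers": -1},{"delta_pos": [-0.1,0.1,10],"dr": [0,0,0],"fingers": -1}]}}

```text
time: 1.45
tool_pos: [0.4349, -0.3018, 0.07]
tool_rot: [-3.141, 0.002, -0.156]
contact_force: [0.4, -1.2, 0.1]
opening: 0.0918
grip_force: 0.0
```

```bash
python3 -c "
from h import *
go(.435,-.302,.012,-8);o=robot.observe();print(o['qvel'].round(3),o['tool_pos'])"
```

```text
delta cm [0.01 0.02 5.8 ] dr z -1.0 tilt [-3.141e+00  2.000e-03]
[ 0.001 -0.028 -0.027  0.001  0.014  0.001] [ 0.43490915 -0.3017893   0.06995052]
```

Emit:
{"api": "step_arm", "payload": {"increments": [{"delta_pos": [0,0,2.5],"dr": [0,0,0],"fingers": -1},{"delta_pos": [0,0,4.5],"dr": [0,0,0],"fingers": -1},{"delta_pos": [0,0,5.8],"dr": [0,0,0],"fingers": -1},{"delta_pos": [0,0,5.8],"dr": [0,0,0],"fingers": -0.4},{"delta_pos": [0,0,5.8],"dr": [0,0,0],"fingers": 0.2}]}}

```text
time: 2.08
tool_pos: [0.4359, -0.3025, 0.0136]
tool_rot: [3.141, -0.001, -0.156]
contact_force: [-0.1, 0.2, 0.1]
opening: 0.076
grip_force: 0.0
```

Emit:
{"api": "step_arm", "payload": {"increments": [{"delta_pos": [0,0,0],"dr": [0,0,0],"fingers": 0.5},{"delta_pos": [0,0,0],"dr": [0,0,0],"fingers": 0.5},{"delta_pos": [0,0,0],"dr": [0,0,0],"fingers": 0.5},{"delta_pos": [0,0,-1],"dr": [0,0,0],"fingers": 0.5},{"delta_pos": [0,0,-3],"dr": [0,0,0],"fingers": 0.5}]}}

```text
time: 2.7
tool_pos: [0.4347, -0.3013, 0.0425]
tool_rot: [-3.14, 0.002, -0.156]
contact_force: [0.1, -0.0, -3.4]
opening: 0.0489
grip_force: 30.0
```

```bash
python3 -c "
from h import *
go(.4615,-.438,.09,11);o=robot.observe();print(o['qvel'].round(3),o['tool_pos'],o['grip_force'],o['opening'])"
```

```text
delta cm [ 4.78 13.09 -4.75] dr z -20.0 tilt [-3.14e+00  2.00e-03]
[-0.001 -0.27  -0.122  0.002  0.371  0.   ] [ 0.43466333 -0.30130496  0.04245891] 29.999150598887354 0.048940429093466645
```

Emit:
{"api": "step_arm", "payload": {"increments": [{"delta_pos": [0,0.5,-4],"dr": [0,0,-2],"fingers": 0.5},{"delta_pos": [1,4,-5],"dr": [0,0,-8],"fingers": 0.5},{"delta_pos": [2.5,8,-5],"dr": [0,0,-14],"fingers": 0.5},{"delta_pos": [4,11.5,-5],"dr": [0,0,-19],"fingers": 0.5},{"delta_pos": [4.8,13.1,-5],"dr": [0,0,-20],"fingers": 0.5}]}}

```text
time: 3.32
tool_pos: [0.4622, -0.4406, 0.0927]
tool_rot: [3.141, 0.0, 0.193]
contact_force: [-0.3, 0.0, -4.7]
opening: 0.0491
grip_force: 30.0
```

Emit:
{"api": "step_arm", "payload": {"increments": [{"delta_pos": [0,0,0.2],"dr": [0,0,0],"fingers": 0.5},{"delta_pos": [0,0,0.5],"dr": [0,0,0],"fingers": 0.5},{"delta_pos": [0,0,1],"dr": [0,0,0],"fingers": 0.5},{"delta_pos": [0,0,1.5],"dr": [0,0,0],"fingers": 0.5},{"delta_pos": [0,0,1.5],"dr": [0,0,0],"fingers": 0.5}]}}

```text
time: 3.95
tool_pos: [0.4623, -0.4384, 0.0772]
tool_rot: [-3.141, 0.001, 0.193]
contact_force: [0.4, -0.4, -3.6]
opening: 0.0488
grip_force: 30.0
```

```bash
python3 -c "
from h import *
import pickle
I,P=snap('wrist','w2'); pickle.dump(P,open('w2.pkl','wb'));snap('side','s2')
go(.4615,-.438,.05,11);o=robot.observe();print(o['qvel'].round(3),o['tool_pos'],o['grip_force'],o['opening'])"
```

```text
delta cm [-0.08 -0.1   2.78] dr z 0.1 tilt [ 3.142 -0.   ]
[-0.003 -0.002 -0.006 -0.001  0.001  0.001] [ 0.4624917  -0.43882007  0.07778144] 29.998975179623812 0.048970631779104816
```

View pics/w2.png

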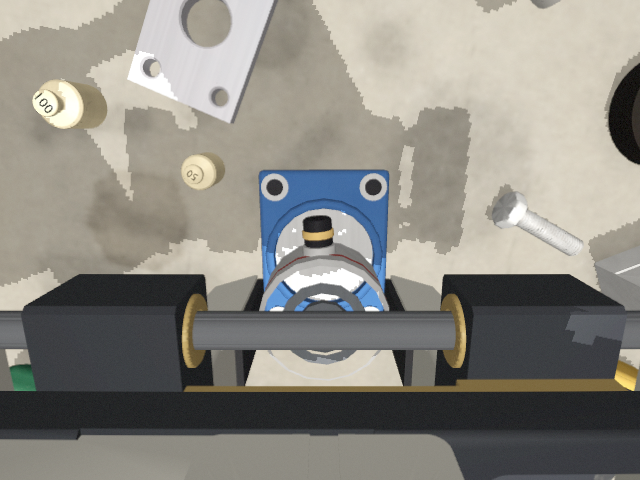

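The cell is held over the collar. The base's front corners are at (261,171) and (388,171), with bolt holes at (274,187) and (373,187), so I'll check alignment.

```bash
python3 -c "
from h import *
import pickle
P=pickle.load(open('w2.pkl','rb'))
a=onz('wrist',(260.5,170.5),.008,P)[:2];b=onz('wrist',(388.5,170.5),.008,P)[:2]
e=(b-a)/np.linalg.norm(b-a);n=np.array([e[1],-e[0]]);print(np.linalg.norm(b-a),np.degrees(np.arctan2(e[1],e[0]))+90)
print('base',(a+b)/2+.048*n,(a+b)/2-.048*n)
# cell top rim extremes left/right at z of rim
zr=.0778-.0125+.03
for uv in [(262,318),(388,318),(318,232)]: print(uv,onz('wrist',uv,zr if uv[1]>240 else zr-.013,P))
print(proj('wrist',[.4625,-.4388,zr],P))
"
```

```text
0.06988206372953654 11.061544748852825
base [ 0.46127572 -0.43894583] [ 0.5554922  -0.42052695]
(262, 318) [ 0.45863551 -0.41597871  0.0953    ]
(388, 318) [ 0.46761949 -0.46169933  0.0953    ]
(318, 232) [ 0.49163543 -0.43054069  0.0823    ]
[324.54450491 319.53177084]
```

Emit:
{"api": "step_arm", "payload": {"increments": [{"delta_pos": [-0.1,0,1.5],"dr": [0,0,0],"fingers": 0.5},{"delta_pos": [-0.1,0,3],"dr": [0,0,0],"fingers": 0.5},{"delta_pos": [-0.1,0,4],"dr": [0,0,0],"fingers": 0.5},{"delta_pos": [-0.1,0,5],"dr": [0,0,0],"fingers": 0.5},{"delta_pos": [-0.1,0,5.4],"dr": [0,0,0],"fingers": 0.5}]}}

```text
time: 4.68
tool_pos: [0.4612, -0.4389, 0.0228]
tool_rot: [-3.141, 0.001, 0.193]
contact_force: [0.4, -0.1, -3.5]
opening: 0.0489
grip_force: 30.0
```

Emit:
{"api": "step_arm", "payload": {"increments": [{"delta_pos": [0,0,0],"dr": [0,0,0],"fingers": 0.5},{"delta_pos": [0,0,0.1],"dr": [0,0,0],"fingers": 0.5},{"delta_pos": [0,0,0.2],"dr": [0,0,0],"fingers": 0.5},{"delta_pos": [0,0,0.3],"dr": [0,0,0],"fingers": 0.5},{"delta_pos": [0,0,0.3],"dr": [0,0,0],"fingers": 0.5}]}}

```text
time: 5.3
tool_pos: [0.4616, -0.4393, 0.0211]
tool_rot: [3.141, -0.0, 0.193]
contact_force: [-0.3, 0.3, -1.8]
opening: 0.0492
grip_force: 30.0
```

It is seated at the expected height, so I'll release and lift.

Emit:
{"api": "step_arm", "payload": {"increments": [{"delta_pos": [0,0,0],"dr": [0,0,0],"fingers": -0.4},{"delta_pos": [0,0,0],"dr": [0,0,0],"fingers": -0.4},{"delta_pos": [0,0,0],"dr": [0,0,0],"fingers": -0.4},{"delta_pos": [0,0,-2],"dr": [0,0,0],"fingers": -0.4},{"delta_pos": [0,0,-6],"dr": [0,0,0],"fingers": -0.4}]}}

```text
time: 5.92
tool_pos: [0.4607, -0.4382, 0.0797]
tool_rot: [-3.138, 0.002, 0.193]
contact_force: [0.2, -0.1, 0.1]
opening: 0.0645
grip_force: 0.0
```

Emit:
{"api": "step_arm", "payload": {"increments": [{"delta_pos": [0,0,-5],"dr": [0,0,0],"fingers": -0.4},{"delta_pos": [0,0,-10],"dr": [0,0,0],"fingers": -0.4},{"delta_pos": [0,0,-12],"dr": [0,0,0],"fingers": -0.4},{"delta_pos": [0,0,-12],"dr": [0,0,0],"fingers": -0.4},{"delta_pos": [0,0,-12],"dr": [0,0,0],"fingers": -0.4}]}}

```text
time: 6.55
tool_pos: [0.461, -0.4386, 0.1992]
tool_rot: [-3.14, 0.001, 0.193]
contact_force: [-0.2, -0.0, -0.7]
opening: 0.0644
grip_force: 0.0
```

```bash
python3 -c "
from h import *
import pickle
I,P=snap('wrist','w3'); pickle.dump(P,open('w3.pkl','wb'))
go(.578,-.2095,.15,0);o=robot.observe();print(o['qvel'].round(3),o['tool_pos'])"
```

```text
delta cm [ 15.87 -20.24   4.89] dr z 11.0 tilt [-3.139e+00  1.000e-03]
[ 0.     0.005 -0.003  0.001  0.003 -0.002] [ 0.46095841 -0.4385327   0.19891078]
```

View pics/w3.png

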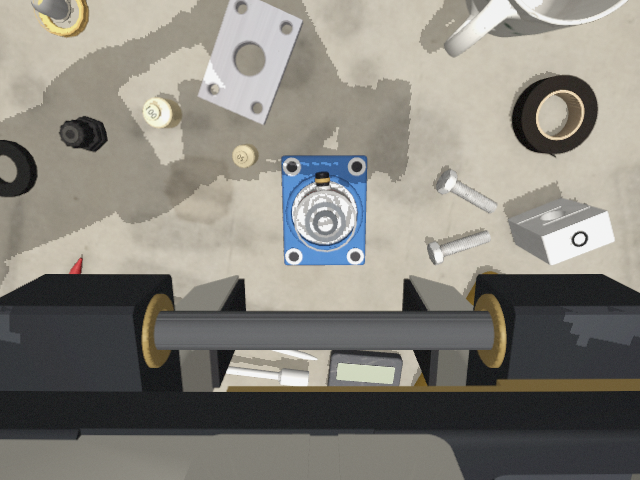

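The cell is upright in the collar, with its button at about (324,222) and the base's bolt holes at (291,166), (357,166), (293,257) and (356,257). The plate is fully visible too, its hole at (249,59).

```bash
python3 - <<'E'
from h import *
import pickle
P=pickle.load(open('w3.pkl','rb'))
b=np.array([onz('wrist',u,.008,P) for u in [(291,166),(357,166),(293,257),(356,257)]]);print('base',b.mean(0))
print('btn',onz('wrist',(324,222),.044,P))
h=np.array([onz('wrist',u,.01,P)[:2] for u in [(240,7),(288,26),(213.5,88.5),(257,107.5)]])
d=h[0]-h[2]+h[1]-h[3];print('plate holes',h.mean(0),np.degrees(np.arctan2(d[1],d[0])),'hole',onz('wrist',(249,59),.009,P))
I=cv2.imread('pics/w3.png');cv2.imwrite('pics/c3.png',cv2.resize(I[140:280,260:390],None,fx=4,fy=4,interpolation=2))
E
```

```text
base [ 0.46082952 -0.43862937  0.008     ]
btn [ 0.46049759 -0.43857426  0.044     ]
plate holes [ 0.57068932 -0.35751039] -11.874315219721407 hole [ 0.57015603 -0.35709343  0.009     ]
```

View pics/c3.png

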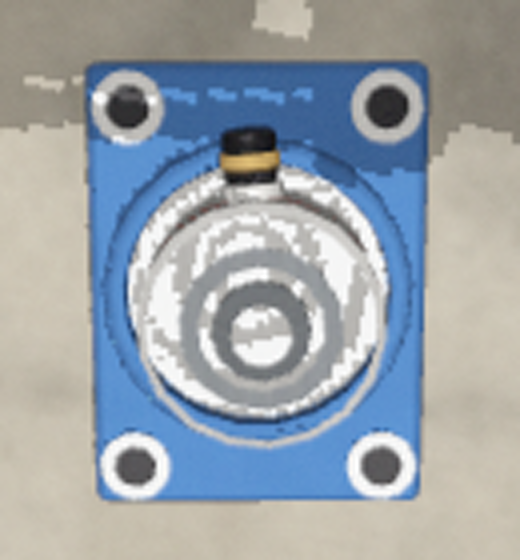

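Emit:
{"api": "step_arm", "payload": {"increments": [{"delta_pos": [3,-4,1],"dr": [0,0,2],"fingers": -0.4},{"delta_pos": [6.5,-8.2,2],"dr": [0,0,4],"fingers": -0.3},{"delta_pos": [10,-12.5,3],"dr": [0,0,6],"fingers": -0.2},{"delta_pos": [13,-16.6,4],"dr": [0,0,9],"fingers": -0.1},{"delta_pos": [15.9,-20.2,4.9],"dr": [0,0,11],"fingers": -0.1}]}}

```text
time: 7.22
tool_pos: [0.5787, -0.2082, 0.1497]
tool_rot: [-3.14, 0.003, -0.0]
contact_force: [0.7, -0.0, -0.0]
opening: 0.0507
grip_force: 0.0
```

Emit:
{"api": "step_arm", "payload": {"increments": [{"delta_pos": [0,0,0],"dr": [0,0,0],"fingers": -0.1},{"delta_pos": [0,0,0],"dr": [0,0,0],"fingers": -0.1},{"delta_pos": [0,0,0],"dr": [0,0,0],"fingers": -0.1},{"delta_pos": [0,0,0],"dr": [0,0,0],"fingers": -0.1},{"delta_pos": [0,0,0],"dr": [0,0,0],"fingers": -0.1}]}}

```text
time: 7.85
tool_pos: [0.5786, -0.2111, 0.1519]
tool_rot: [3.141, -0.0, -0.0]
contact_force: [-0.6, -0.6, -0.3]
opening: 0.0506
grip_force: 0.0
```

```bash
python3 - <<'E'
from h import *
import pickle
I,P=snap('wrist','w4'); pickle.dump(P,open('w4.pkl','wb'))
I=I[:,:,::-1]
H=cv2.cvtColor(np.ascontiguousarray(I),cv2.COLOR_BGR2HSV)
u=proj('wrist',[.578,-.2095,.01],P).astype(int);print(u)
m=cv2.inRange(H,(14,100,80),(35,255,255)); w=np.zeros_like(m); x,y=u; w[max(0,y-60):y+60,x-60:x+60]=255; m&=w
c=np.vstack(cv2.findContours(m,cv2.RETR_EXTERNAL,cv2.CHAIN_APPROX_NONE)[0])
print(cv2.minAreaRect(np.array([onz('wrist',q[0].astype(float),.01,P)[:2] for q in c],np.float32)),c[:,0].min(0),c[:,0].max(0))
o=robot.observe();print(o['qvel'].round(3),o['tool_pos'])
E
```

```text
[321 226]
((0.5804650187492371, -0.20751671493053436), (0.03723500669002533, 0.037214335054159164), 0.6704963445663452) [294 198] [344 247]
[ 0.006  0.002 -0.002 -0.001 -0.    -0.001] [ 0.5786596  -0.210974    0.15188293]
```

View pics/w4.png

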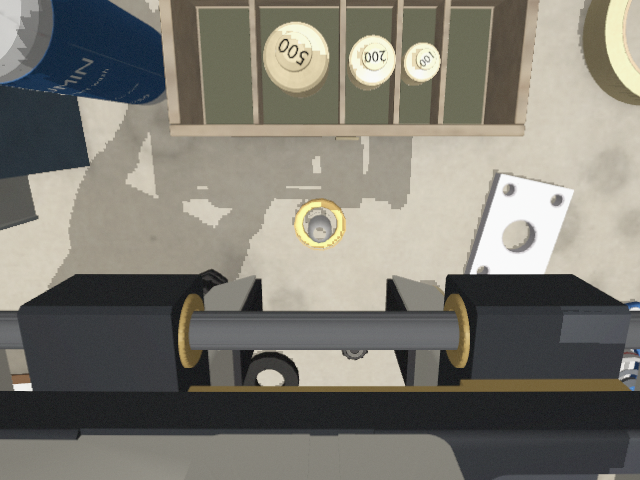

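The cap's flange is centred at (319.5,223), its spigot top at (319,230). The box and spray can are close behind it, so I'll check clearances.

```bash
python3 - <<'E'
from h import *
import pickle
P=pickle.load(open('w4.pkl','rb'))
print('spigot top',onz('wrist',(319.3,229),.033,P))
for z in (0,.05):print('box front',onz('wrist',(345,137),z,P), 'left',onz('wrist',(168,130),z,P))
for z in (0,.03):print('can',[onz('wrist',q,z,P).round(3) for q in [(160,103),(110,90)]])
for u in [(205,152),(215,148)]: print('can top',onz('top',u,0))
print('drawer',onz('wrist',(35,218),.03,P))
E
```

```text
spigot top [ 0.58118277 -0.20803974  0.033     ]
box front [ 0.64236788 -0.22660137  0.        ] left [ 0.64750484 -0.09773662  0.        ]
box front [ 0.64295799 -0.22415618  0.05      ] left [ 0.64726893 -0.11601272  0.05      ]
can [array([ 0.666, -0.094,  0.   ]), array([ 0.675, -0.059,  0.   ])]
can [array([ 0.664, -0.105,  0.03 ]), array([ 0.672, -0.073,  0.03 ])]
can top [ 0.66710797 -0.08870057  0.        ]
can top [ 0.67515654 -0.10662414  0.        ]
drawer [ 0.58843035 -0.01018383  0.03      ]
```

Emit:
{"api": "step_arm", "payload": {"increments": [{"delta_pos": [0.2,-0.3,3],"dr": [0,0,0],"fingers": -0.1},{"delta_pos": [0.2,-0.3,6],"dr": [0,0,0],"fingers": -0.1},{"delta_pos": [0.2,-0.3,8.5],"dr": [0,0,0],"fingers": -0.1},{"delta_pos": [0.2,-0.3,10],"dr": [0,0,0],"fingers": -0.1},{"delta_pos": [0.2,-0.3,10],"dr": [0,0,0],"fingers": -0.1}]}}

```text
time: 8.52
tool_pos: [0.5803, -0.2073, 0.0509]
tool_rot: [-3.141, 0.002, 0.001]
contact_force: [-1.2, -0.0, 0.3]
opening: 0.0505
grip_force: 0.0
```

Emit:
{"api": "step_arm", "payload": {"increments": [{"delta_pos": [0,0,1.5],"dr": [0,0,0],"fingers": -0.1},{"delta_pos": [0,0,3],"dr": [0,0,0],"fingers": -0.1},{"delta_pos": [0,0,3.8],"dr": [0,0,0],"fingers": -0.1},{"delta_pos": [0,0,3.8],"dr": [0,0,0],"fingers": 0.3},{"delta_pos": [0,0,3.8],"dr": [0,0,0],"fingers": 0.5}]}}

```text
time: 9.15
tool_pos: [0.5811, -0.2075, 0.014]
tool_rot: [3.141, -0.001, 0.001]
contact_force: [-0.5, -0.0, -0.2]
opening: 0.035
grip_force: 0.0
```

Emit:
{"api": "step_arm", "payload": {"increments": [{"delta_pos": [0,0,0],"dr": [0,0,0],"fingers": 0.8},{"delta_pos": [0,0,0],"dr": [0,0,0],"fingers": 0.9},{"delta_pos": [0,0,0],"dr": [0,0,0],"fingers": 0.9},{"delta_pos": [0,0,0],"dr": [0,0,0],"fingers": 0.9},{"delta_pos": [0,0,0],"dr": [0,0,0],"fingers": 0.9}]}}

```text
time: 9.78
tool_pos: [0.5811, -0.2076, 0.0141]
tool_rot: [3.141, -0.001, 0.001]
contact_force: [-1.2, -0.9, 4.4]
opening: 0.016
grip_force: 30.0
```

Emit:
{"api": "step_arm", "payload": {"increments": [{"delta_pos": [0,0,-2],"dr": [0,0,0],"fingers": 0.9},{"delta_pos": [0,0,-5],"dr": [0,0,0],"fingers": 0.9},{"delta_pos": [0,0,-8],"dr": [0,0,0],"fingers": 0.9},{"delta_pos": [-1,2,-10],"dr": [0,0,0],"fingers": 0.9},{"delta_pos": [-2,4,-10.6],"dr": [0,0,0],"fingers": 0.9}]}}

```text
time: 10.4
tool_pos: [0.5609, -0.2481, 0.1206]
tool_rot: [3.141, -0.001, 0.001]
contact_force: [-0.6, 0.2, -1.7]
opening: 0.0158
grip_force: 30.0
```

Emit:
{"api": "step_arm", "payload": {"increments": [{"delta_pos": [-2,4,0],"dr": [0,0,0],"fingers": 0.9},{"delta_pos": [-5,9.5,0],"dr": [0,0,0],"fingers": 0.9},{"delta_pos": [-8,15,0],"dr": [0,0,0],"fingers": 0.9},{"delta_pos": [-10,18.5,0],"dr": [0,0,0],"fingers": 0.9},{"delta_pos": [-10,19.1,0],"dr": [0,0,0],"fingers": 0.9}]}}

```text
time: 11.02
tool_pos: [0.4581, -0.4412, 0.1182]
tool_rot: [-3.14, 0.002, -0.004]
contact_force: [-0.0, -0.2, -1.7]
opening: 0.0157
grip_force: 30.0
```

Emit:
{"api": "step_arm", "payload": {"increments": [{"delta_pos": [0,0,0],"dr": [0,0,0],"fingers": 0.9},{"delta_pos": [0,0,0],"dr": [0,0,0],"fingers": 0.9},{"delta_pos": [0,0,0.5],"dr": [0,0,0],"fingers": 0.9},{"delta_pos": [0,0,1],"dr": [0,0,0],"fingers": 0.9},{"delta_pos": [0,0,1],"dr": [0,0,0],"fingers": 0.9}]}}

```text
time: 11.65
tool_pos: [0.461, -0.4378, 0.109]
tool_rot: [-3.141, 0.001, 0.001]
contact_force: [0.3, -0.4, -1.6]
opening: 0.0157
grip_force: 30.0
```

```bash
python3 -c "
from h import *
import pickle
I,P=snap('wrist','w5'); pickle.dump(P,open('w5.pkl','wb')); J,Q=snap('side','s5')
go(.461,-.4386,.08,0);o=robot.observe();print(o['qvel'].round(3),o['tool_pos'],o['opening'])
a=cv2.resize(I[150:400,150:480],None,fx=1.2,fy=1.2);b=cv2.resize(J[200:400,200:420],None,fx=1.5,fy=1.5)
print(a.shape,b.shape)
cv2.imwrite('pics/m5.png',np.hstack([a[:300],b[:300]])[:,:,::-1])"
```

```text
delta cm [-0.01  0.03  2.97] dr z 0.1 tilt [-3.142  0.   ]
[-0.002 -0.006 -0.006  0.002  0.002  0.   ] [ 0.46109505 -0.43834312  0.10966229] 0.01594289194914678
(300, 396, 3) (300, 330, 3)
```

View pics/m5.png

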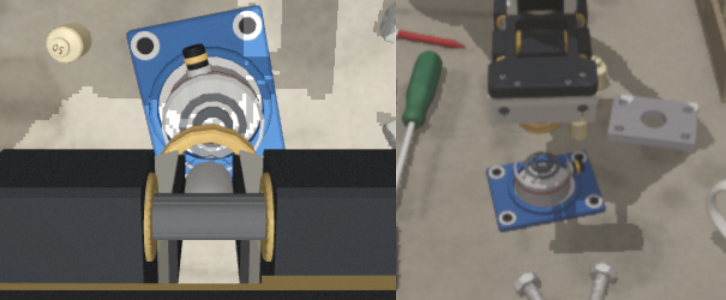

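The cap is held level above the cell. The button ring is at about crop (211,125), the cap flange's front edge at crop (209,128).

```bash
python3 -c "
from h import *
import pickle
P=pickle.load(open('w5.pkl','rb'))
print('btn',onz('wrist',(325.8,254),.044,P)); print('cap front edge',onz('wrist',(324,257),.1056,P), 'L,R',onz('wrist',(150+157/1.2,150+157/1.2),.1056,P),onz('wrist',(150+260/1.2,150+157/1.2),.1056,P))
I=cv2.imread('pics/w5.png');cv2.imwrite('pics/c5.png',cv2.resize(I[180:300,260:400],None,fx=4,fy=4,interpolation=2))"
```

```text
btn [ 0.4616001  -0.43890761  0.044     ]
cap front edge [ 0.47874047 -0.43796224  0.1056    ] L,R [ 0.46833853 -0.42001151  0.1056    ] [ 0.4684123  -0.45572484  0.1056    ]
```

View pics/c5.png

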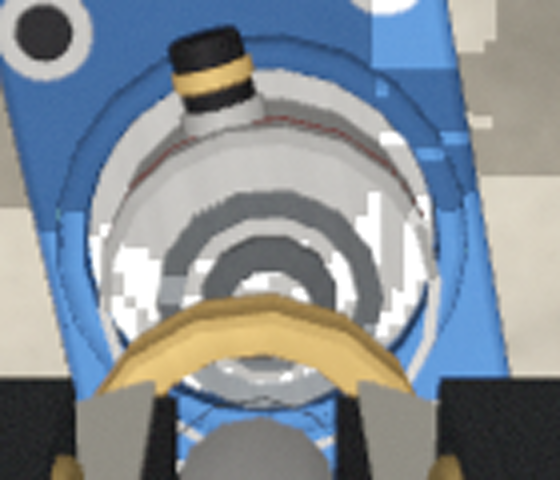

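The inner dark ring is 20 mm wide, so it's the button: centre ≈ (.461,−.4395). I'll shift 1 mm and lower.

Emit:
{"api": "step_arm", "payload": {"increments": [{"delta_pos": [0,0.1,1.5],"dr": [0,0,0],"fingers": 0.9},{"delta_pos": [0,0.1,3],"dr": [0,0,0],"fingers": 0.9},{"delta_pos": [0,0.1,4],"dr": [0,0,0],"fingers": 0.9},{"delta_pos": [0,0.1,5],"dr": [0,0,0],"fingers": 0.9},{"delta_pos": [0,0.1,5.3],"dr": [0,0,0],"fingers": 0.9}]}}

```text
time: 12.38
tool_pos: [0.4607, -0.4392, 0.0557]
tool_rot: [-3.141, 0.001, 0.001]
contact_force: [0.2, 1.5, -0.2]
opening: 0.0159
grip_force: 30.0
```

Emit:
{"api": "step_arm", "payload": {"increments": [{"delta_pos": [0,0,0.1],"dr": [0,0,0],"fingers": 0.9},{"delta_pos": [0,0,0.2],"dr": [0,0,0],"fingers": 0.9},{"delta_pos": [0,0,0.3],"dr": [0,0,0],"fingers": 0.9},{"delta_pos": [0,0,0.4],"dr": [0,0,0],"fingers": 0.9},{"delta_pos": [0,0,0.4],"dr": [0,0,0],"fingers": 0.9}]}}

```text
time: 13.0
tool_pos: [0.4611, -0.4396, 0.0531]
tool_rot: [3.141, -0.0, 0.001]
contact_force: [-1.0, 1.0, 1.9]
opening: 0.0157
grip_force: 30.0
```

Emit:
{"api": "step_arm", "payload": {"increments": [{"delta_pos": [0,0,0],"dr": [0,0,0],"fingers": 0},{"delta_pos": [0,0,0],"dr": [0,0,0],"fingers": 0},{"delta_pos": [0,0,0],"dr": [0,0,0],"fingers": -0.1},{"delta_pos": [0,0,-2],"dr": [0,0,0],"fingers": -0.1},{"delta_pos": [0,0,-6],"dr": [0,0,0],"fingers": -0.1}]}}

```text
time: 13.62
tool_pos: [0.4601, -0.4386, 0.1115]
tool_rot: [-3.138, 0.003, 0.001]
contact_force: [-0.5, -0.8, -0.2]
opening: 0.0506
grip_force: 0.0
```

Emit:
{"api": "step_arm", "payload": {"increments": [{"delta_pos": [0,0,-4],"dr": [0,0,0],"fingers": -0.1},{"delta_pos": [0,0,-7],"dr": [0,0,0],"fingers": -0.2},{"delta_pos": [0,0,-9],"dr": [0,0,0],"fingers": -0.3},{"delta_pos": [0,0,-9],"dr": [0,0,0],"fingers": -0.35},{"delta_pos": [0,0,-9],"dr": [0,0,0],"fingers": -0.35}]}}

```text
time: 14.25
tool_pos: [0.4606, -0.4391, 0.2015]
tool_rot: [-3.14, 0.001, 0.001]
contact_force: [-0.6, 0.3, 0.1]
opening: 0.0621
grip_force: 0.0
```

```bash
python3 -c "
from h import *
import pickle
I,P=snap('wrist','w6'); pickle.dump(P,open('w6.pkl','wb'))
J,Q=snap('side','s6')
go(.447,-.167,.14,-11);o=robot.observe();print(o['tool_pos'],o['opening'])
print(proj('wrist',[.461,-.439,.073],P),proj('wrist',[.461,-.439,.049],P))
a=cv2.resize(I[140:290,240:410],None,fx=2,fy=2,interpolation=2);b=cv2.resize(J[200:400,200:420],None,fx=1.5,fy=1.5)
cv2.imwrite('pics/m6.png',np.hstack([a,b])[:,:,::-1])"
```

```text
delta cm [ -1.34 -27.2    6.12] dr z 11.0 tilt [-3.14e+00  2.00e-03]
[ 0.46058365 -0.43902721  0.20120656] 0.06215629365396067
[323.9864846  228.74075912] [324.04668545 221.61955029]
```

View pics/m6.png

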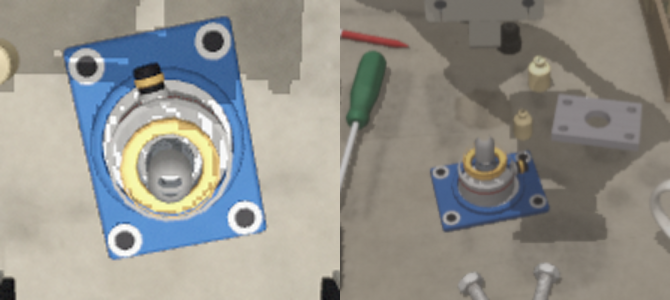

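The cap sits level and centred on the cell, with its flange at about (324,223) in the wrist image. Now the pad.

Emit:
{"api": "step_arm", "payload": {"increments": [{"delta_pos": [-0.2,-4,1],"dr": [0,0,2],"fingers": -0.35},{"delta_pos": [-0.4,-9.5,2.5],"dr": [0,0,4],"fingers": -0.35},{"delta_pos": [-0.7,-15.5,4],"dr": [0,0,6],"fingers": -0.35},{"delta_pos": [-1,-21.5,5],"dr": [0,0,9],"fingers": -0.35},{"delta_pos": [-1.3,-27.2,6],"dr": [0,0,11],"fingers": -0.35}]}}

```text
time: 14.98
tool_pos: [0.447, -0.1654, 0.1417]
tool_rot: [-3.141, 0.001, -0.193]
contact_force: [1.4, -0.1, 0.4]
opening: 0.0623
grip_force: 0.0
```

Emit:
{"api": "step_arm", "payload": {"increments": [{"delta_pos": [0,0,0],"dr": [0,0,0],"fingers": -0.35},{"delta_pos": [0,0,0],"dr": [0,0,0],"fingers": -0.35},{"delta_pos": [0,0,0],"dr": [0,0,0],"fingers": -0.35},{"delta_pos": [0,0,0],"dr": [0,0,0],"fingers": -0.35},{"delta_pos": [0,0,0],"dr": [0,0,0],"fingers": -0.35}]}}

```text
time: 15.6
tool_pos: [0.4478, -0.1682, 0.1427]
tool_rot: [3.141, -0.0, -0.192]
contact_force: [-0.1, -0.6, 0.1]
opening: 0.062
grip_force: 0.0
```

```bash
python3 - <<'E'
from h import *
import pickle
I,P=snap('wrist','w7'); pickle.dump(P,open('w7.pkl','wb'))
H=cv2.cvtColor(np.ascontiguousarray(I[:,:,::-1]),cv2.COLOR_BGR2HSV)
x,y=proj('wrist',[.447,-.167,.01],P).astype(int);print(x,y)
m=cv2.inRange(H,(0,0,0),(180,255,62)); w=np.zeros_like(m); w[max(0,y-45):y+45,x-50:x+50]=255; m&=w
for c in cv2.findContours(m,cv2.RETR_EXTERNAL,cv2.CHAIN_APPROX_NONE)[0]:
    if cv2.contourArea(c)>200: print(cv2.minAreaRect(np.array([onz('wrist',q[0].astype(float),.008,P)[:2] for q in c],np.float32)),c[:,0].min(0),c[:,0].max(0))
o=robot.observe();print(o['tool_pos'])
E
```

```text
322 229
((0.446604460477829, -0.16658750176429749), (0.04515892267227173, 0.04735938832163811), 73.04289245605469) [291 197] [353 261]
[ 0.44774232 -0.16801895  0.14267171]
```

View pics/w7.png

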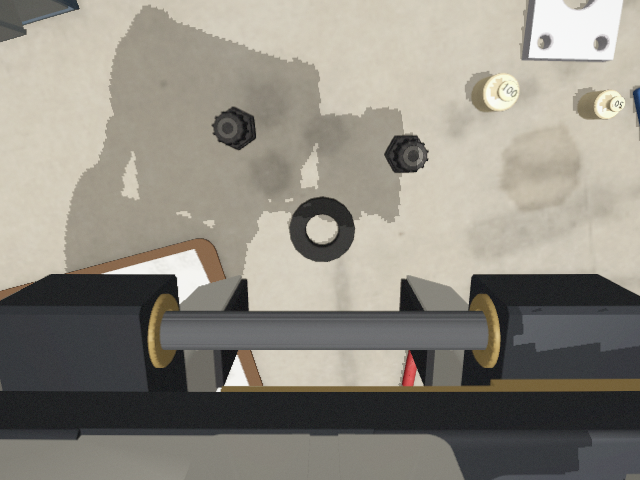

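The pad is at (322,229) in the wrist image, ≈(.4468,−.1668), with both fingers clear of the clipboard and glands.

Emit:
{"api": "step_arm", "payload": {"increments": [{"delta_pos": [-0.1,-0.1,3],"dr": [0,0,0],"fingers": -0.35},{"delta_pos": [-0.1,-0.1,6],"dr": [0,0,0],"fingers": -0.35},{"delta_pos": [-0.1,-0.1,8.5],"dr": [0,0,0],"fingers": -0.35},{"delta_pos": [-0.1,-0.1,10],"dr": [0,0,0],"fingers": -0.35},{"delta_pos": [-0.1,-0.1,10],"dr": [0,0,0],"fingers": -0.35}], "newtons": 25}}

```text
time: 16.27
tool_pos: [0.4464, -0.1662, 0.0418]
tool_rot: [-3.141, 0.002, -0.192]
contact_force: [-0.1, 0.6, 0.2]
opening: 0.0616
grip_force: 0.0
```

Emit:
{"api": "step_arm", "payload": {"increments": [{"delta_pos": [0,0,1.5],"dr": [0,0,0],"fingers": -0.35},{"delta_pos": [0,0,3],"dr": [0,0,0],"fingers": -0.35},{"delta_pos": [0,0,3.7],"dr": [0,0,0],"fingers": -0.35},{"delta_pos": [0,0,3.9],"dr": [0,0,0],"fingers": -0.35},{"delta_pos": [0,0,3.9],"dr": [0,0,0],"fingers": -0.35}]}}

```text
time: 16.9
tool_pos: [0.4471, -0.1664, 0.0039]
tool_rot: [3.141, -0.0, -0.191]
contact_force: [-0.9, 0.5, -0.6]
opening: 0.0621
grip_force: 0.0
```

Emit:
{"api": "step_arm", "payload": {"increments": [{"delta_pos": [0,0,0],"dr": [0,0,0],"fingers": 0},{"delta_pos": [0,0,0],"dr": [0,0,0],"fingers": 0.5},{"delta_pos": [0,0,0],"dr": [0,0,0],"fingers": 0.5},{"delta_pos": [0,0,0],"dr": [0,0,0],"fingers": 0.5},{"delta_pos": [0,0,0],"dr": [0,0,0],"fingers": 0.5}]}}

```text
time: 17.52
tool_pos: [0.4472, -0.1664, 0.004]
tool_rot: [3.141, -0.001, -0.191]
contact_force: [-0.9, 0.3, 3.3]
opening: 0.0457
grip_force: 25.0
```

Emit:
{"api": "step_arm", "payload": {"increments": [{"delta_pos": [0,0,-1],"dr": [0,0,0],"fingers": 0.5},{"delta_pos": [0,0,-4],"dr": [0,0,0],"fingers": 0.5},{"delta_pos": [0,0,-8],"dr": [0,0,0],"fingers": 0.5},{"delta_pos": [0.5,2,-11],"dr": [0,0,0],"fingers": 0.5},{"delta_pos": [1.5,6,-12],"dr": [0,0,0],"fingers": 0.5}]}}

```text
time: 18.15
tool_pos: [0.4511, -0.2282, 0.1264]
tool_rot: [3.14, -0.003, -0.189]
contact_force: [0.9, -0.3, -1.1]
opening: 0.0457
grip_force: 25.0
```

Emit:
{"api": "step_arm", "payload": {"increments": [{"delta_pos": [1.3,5.3,0],"dr": [0,0,0],"fingers": 0.5},{"delta_pos": [2.6,10.7,0],"dr": [0,0,0],"fingers": 0.5},{"delta_pos": [3.8,15.5,0],"dr": [0,0,0],"fingers": 0.5},{"delta_pos": [4.7,19,0],"dr": [0,0,0],"fingers": 0.5},{"delta_pos": [5,20.5,0],"dr": [0,0,0],"fingers": 0.5}]}}

```text
time: 18.77
tool_pos: [0.4599, -0.4404, 0.1237]
tool_rot: [-3.142, 0.0, -0.193]
contact_force: [-0.0, -0.1, -0.9]
opening: 0.0458
grip_force: 25.0
```

Emit:
{"api": "step_arm", "payload": {"increments": [{"delta_pos": [0,0,0],"dr": [0,0,0],"fingers": 0.5},{"delta_pos": [0,0,0],"dr": [0,0,0],"fingers": 0.5},{"delta_pos": [0,0,1],"dr": [0,0,0],"fingers": 0.5},{"delta_pos": [0,0,2],"dr": [0,0,0],"fingers": 0.5},{"delta_pos": [0,0,2],"dr": [0,0,0],"fingers": 0.5}]}}

```text
time: 19.4
tool_pos: [0.46, -0.4378, 0.1023]
tool_rot: [-3.14, 0.002, -0.191]
contact_force: [0.7, 0.1, -0.3]
opening: 0.0455
grip_force: 25.0
```

```bash
python3 -c "
from h import *
import pickle
I,P=snap('wrist','w8'); pickle.dump(P,open('w8.pkl','wb')); J,Q=snap('side','s8'); 
go(.4605,-.439,.08,-11);o=robot.observe();print(o['tool_pos'],o['opening'])
print(proj('wrist',[.4605,-.439,.073],P),'pad',proj('wrist',list(o['tool_pos'][:2])+[o['tool_pos'][2]+.006],P))
a=cv2.resize(I[150:350,240:410],None,fx=2,fy=2,interpolation=2);b=cv2.resize(J[180:360,200:420],None,fx=2.22,fy=2.22)
cv2.imwrite('pics/m8.png',np.hstack([a,b[:400]])[:,:,::-1])"
```

```text
delta cm [0.01 0.04 2.35] dr z 0.1 tilt [-3.141  0.   ]
[ 0.46048488 -0.4386322   0.10347839] 0.04581995690840358
[326.23517042 275.06322363] pad [325.61385131 306.38281463]
```

View pics/m8.png

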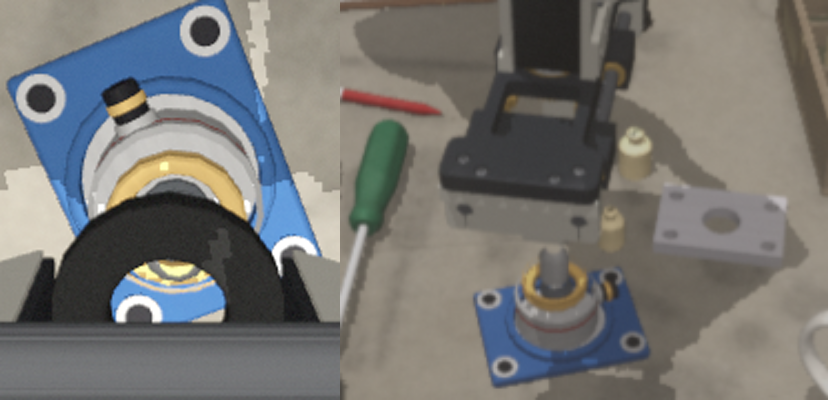

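The pad is level over the spigot, and the cap's flange is visible beneath. Lowering.

Emit:
{"api": "step_arm", "payload": {"increments": [{"delta_pos": [0,0,1],"dr": [0,0,0],"fingers": 0.5},{"delta_pos": [0,0,2.2],"dr": [0,0,0],"fingers": 0.5},{"delta_pos": [0,0,3.4],"dr": [0,0,0],"fingers": 0.5},{"delta_pos": [0,0,4.4],"dr": [0,0,0],"fingers": 0.5},{"delta_pos": [0,0,4.8],"dr": [0,0,0],"fingers": 0.5}]}}

```text
time: 20.12
tool_pos: [0.4602, -0.4385, 0.0546]
tool_rot: [-3.141, 0.001, -0.191]
contact_force: [-0.4, -0.3, -0.3]
opening: 0.0455
grip_force: 25.0
```

Emit:
{"api": "step_arm", "payload": {"increments": [{"delta_pos": [0,0,0.1],"dr": [0,0,0],"fingers": 0.5},{"delta_pos": [0,0,0.2],"dr": [0,0,0],"fingers": 0.5},{"delta_pos": [0,0,0.2],"dr": [0,0,0],"fingers": 0.5},{"delta_pos": [0,0,0.3],"dr": [0,0,0],"fingers": 0.5},{"delta_pos": [0,0,0.3],"dr": [0,0,0],"fingers": 0.5}]}}

```text
time: 20.75
tool_pos: [0.4606, -0.439, 0.0531]
tool_rot: [3.141, -0.001, -0.191]
contact_force: [-0.5, -0.6, 0.8]
opening: 0.0457
grip_force: 25.0
```

Emit:
{"api": "step_arm", "payload": {"increments": [{"delta_pos": [0,0,0],"dr": [0,0,0],"fingers": -0.35},{"delta_pos": [0,0,0],"dr": [0,0,0],"fingers": -0.35},{"delta_pos": [0,0,0],"dr": [0,0,0],"fingers": -0.35},{"delta_pos": [0,0,-2],"dr": [0,0,0],"fingers": -0.5},{"delta_pos": [0,0,-6],"dr": [0,0,0],"fingers": -0.7}]}}

```text
time: 21.38
tool_pos: [0.4596, -0.4379, 0.1115]
tool_rot: [-3.139, 0.003, -0.191]
contact_force: [0.7, -0.6, 0.7]
opening: 0.0745
grip_force: 0.0
```

Emit:
{"api": "step_arm", "payload": {"increments": [{"delta_pos": [0,0,-4],"dr": [0,0,0],"fingers": -0.75},{"delta_pos": [0,0,-7],"dr": [0,0,0],"fingers": -0.75},{"delta_pos": [0,0,-9],"dr": [0,0,0],"fingers": -0.75},{"delta_pos": [0,0,-9],"dr": [0,0,0],"fingers": -0.75},{"delta_pos": [0,0,-9],"dr": [0,0,0],"fingers": -0.75}]}}

```text
time: 22.0
tool_pos: [0.4601, -0.4384, 0.2015]
tool_rot: [-3.14, 0.001, -0.191]
contact_force: [-0.3, 0.4, 0.2]
opening: 0.0804
grip_force: 0.0
```

```bash
python3 -c "
from h import *
import pickle
I,P=snap('wrist','w9'); pickle.dump(P,open('w9.pkl','wb')); J,Q=snap('side','s9')
go(.5705,-.3575,.15,-11.9);o=robot.observe();print(o['tool_pos'],o['opening'])
for n,p in [('spig',(.4605,-.439,.073)),('pad',(.4605,-.439,.059))]: print(n,proj('wrist',p,P))
a=cv2.resize(I[140:290,240:410],None,fx=2.5,fy=2.5,interpolation=2);b=cv2.resize(J[200:387,200:400],None,fx=2,fy=2)
h=min(len(a),len(b));cv2.imwrite('pics/m9.png',np.hstack([a[:h],b[:h]])[:,:,::-1])"
```

```text
delta cm [  9.31 -10.04   5.12] dr z 0.9 tilt [-3.14e+00  2.00e-03]
[ 0.46004228 -0.43837996  0.20123403] 0.08055492164758495
spig [324.87182976 228.42077683]
pad [324.86187379 224.14059208]
```

View pics/m9.png

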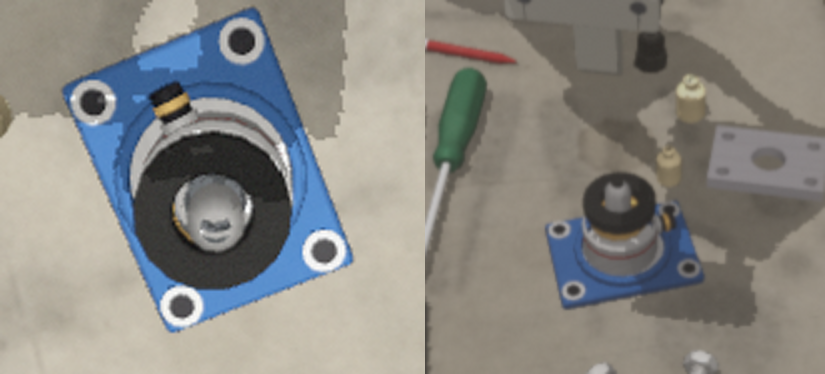

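The pad lies flat over the spigot, centred at (324.8,224) against a predicted (324.9,224.1). Next, the plate.

Emit:
{"api": "step_arm", "payload": {"increments": [{"delta_pos": [1.8,-2,1],"dr": [0,0,0.5],"fingers": -0.75},{"delta_pos": [4.5,-5,2.5],"dr": [0,0,1],"fingers": -0.75},{"delta_pos": [7.3,-8,4],"dr": [0,0,1],"fingers": -0.75},{"delta_pos": [9.3,-10,5],"dr": [0,0,1],"fingers": -0.75},{"delta_pos": [9.3,-10,5],"dr": [0,0,1],"fingers": -0.75}]}}

```text
time: 22.72
tool_pos: [0.5714, -0.3561, 0.1502]
tool_rot: [-3.14, 0.003, -0.206]
contact_force: [-0.4, -0.2, 0.4]
opening: 0.0801
grip_force: 0.0
```

Emit:
{"api": "step_arm", "payload": {"increments": [{"delta_pos": [0,0,0],"dr": [0,0,0],"fingers": -0.75},{"delta_pos": [0,0,0],"dr": [0,0,0],"fingers": -0.75},{"delta_pos": [0,0,0],"dr": [0,0,0],"fingers": -0.75},{"delta_pos": [0,0,0],"dr": [0,0,0],"fingers": -0.75},{"delta_pos": [0,0,0],"dr": [0,0,0],"fingers": -0.75}]}}

```text
time: 23.35
tool_pos: [0.5706, -0.3585, 0.1529]
tool_rot: [3.141, -0.0, -0.209]
contact_force: [-0.2, -0.0, -0.3]
opening: 0.0804
grip_force: 0.0
```

```bash
python3 - <<'E'
from h import *
import pickle
I,P=snap('wrist','w10'); pickle.dump(P,open('w10.pkl','wb'))
H=cv2.cvtColor(np.ascontiguousarray(I[:,:,::-1]),cv2.COLOR_BGR2HSV)
x,y=proj('wrist',[.5705,-.3575,.01],P).astype(int);print(x,y)
print(H[y-30,x+25],H[y+60:y+63,x+80])
for v in (150,170,190):
  m=cv2.inRange(H,(0,0,v),(180,22,255)); w=np.zeros_like(m); w[y-75:y+48,x-60:x+60]=255; m&=w
  c=max(cv2.findContours(m,cv2.RETR_EXTERNAL,cv2.CHAIN_APPROX_NONE)[0],key=cv2.contourArea)
  r=cv2.minAreaRect(np.array([onz('wrist',q[0].astype(float),.01,P)[:2] for q in c],np.float32)); print(r)
o=robot.observe();print(o['tool_pos'],o['tool_rot'])
cv2.imwrite('pics/c10.png',I[y-100:,:][:260,x-150:x+150,::-1])
E
```

```text
322 225
[  0   4 180] [[ 21  29 165]
 [ 21  31 165]
 [ 22  30 163]]
((0.5730360150337219, -0.35776564478874207), (0.0569387748837471, 0.07840263098478317), 78.0345687866211)
((0.5726777911186218, -0.35774582624435425), (0.056828971952199936, 0.07769355177879333), 78.0345687866211)
((0.5579878091812134, -0.35453009605407715), (0.05645877495408058, 0.0476185642182827), 78.0345687866211)
[ 0.57067718 -0.35846662  0.15282428] [ 3.14146768e+00 -1.60031316e-04 -2.08888501e-01]
```

View pics/c10.png

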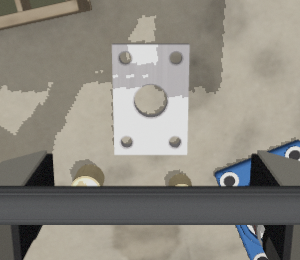

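The plate's hole is at (322,225), exactly as predicted, and its edges are parallel to the tool. I'll descend and grip.

Emit:
{"api": "step_arm", "payload": {"increments": [{"delta_pos": [0,-0.1,3],"dr": [0,0,0],"fingers": -0.75},{"delta_pos": [0,-0.1,6],"dr": [0,0,0],"fingers": -0.75},{"delta_pos": [0,-0.1,9],"dr": [0,0,0],"fingers": -0.75},{"delta_pos": [0,-0.1,11],"dr": [0,0,0],"fingers": -0.75},{"delta_pos": [0,-0.1,11],"dr": [0,0,0],"fingers": -0.75}], "newtons": 40}}

```text
time: 24.02
tool_pos: [0.57, -0.3566, 0.0409]
tool_rot: [-3.14, 0.003, -0.209]
contact_force: [0.3, -0.6, 0.6]
opening: 0.0803
grip_force: 0.0
```

Emit:
{"api": "step_arm", "payload": {"increments": [{"delta_pos": [0,0,1.5],"dr": [0,0,0],"fingers": -0.75},{"delta_pos": [0,0,3],"dr": [0,0,0],"fingers": -0.75},{"delta_pos": [0,0,3.7],"dr": [0,0,0],"fingers": -0.75},{"delta_pos": [0,0,3.9],"dr": [0,0,0],"fingers": -0.75},{"delta_pos": [0,0,3.9],"dr": [0,0,0],"fingers": -0.6}]}}

```text
time: 24.65
tool_pos: [0.5711, -0.3575, 0.0039]
tool_rot: [3.141, -0.0, -0.209]
contact_force: [0.0, 0.8, 0.2]
opening: 0.0751
grip_force: 0.0
```

Emit:
{"api": "step_arm", "payload": {"increments": [{"delta_pos": [0,0,0],"dr": [0,0,0],"fingers": -0.2},{"delta_pos": [0,0,0],"dr": [0,0,0],"fingers": 0.3},{"delta_pos": [0,0,0],"dr": [0,0,0],"fingers": 0.3},{"delta_pos": [0,0,0],"dr": [0,0,0],"fingers": 0.3},{"delta_pos": [0,0,0],"dr": [0,0,0],"fingers": 0.3}]}}

```text
time: 25.28
tool_pos: [0.5711, -0.3575, 0.0041]
tool_rot: [3.141, -0.001, -0.209]
contact_force: [-1.3, -0.3, 3.4]
opening: 0.0551
grip_force: 40.0
```

Emit:
{"api": "step_arm", "payload": {"increments": [{"delta_pos": [0,0,-1],"dr": [0,0,0],"fingers": 0.3},{"delta_pos": [0,0,-4],"dr": [0,0,0],"fingers": 0.3},{"delta_pos": [0,0,-8],"dr": [0,0,0],"fingers": 0.3},{"delta_pos": [0,0,-11],"dr": [0,0,0],"fingers": 0.3},{"delta_pos": [0,0,-12],"dr": [0,0,0],"fingers": 0.3}]}}

```text
time: 25.9
tool_pos: [0.5717, -0.3579, 0.1262]
tool_rot: [3.14, -0.003, -0.209]
contact_force: [-0.6, -0.8, -1.1]
opening: 0.0552
grip_force: 40.0
```

```bash
python3 -c "
from h import *
go(.4605,-.439,.125,11)"
```

```text
delta cm [-9.2  10.24  0.12] dr z -23.0 tilt [ 3.14e+00 -3.00e-03]
```

Emit:
{"api": "step_arm", "payload": {"increments": [{"delta_pos": [-2,2.2,0],"dr": [0,0,-5],"fingers": 0.3},{"delta_pos": [-4.5,5,0],"dr": [0,0,-12],"fingers": 0.3},{"delta_pos": [-7.2,8,0],"dr": [0,0,-18],"fingers": 0.3},{"delta_pos": [-9.1,10.2,0],"dr": [0,0,-22],"fingers": 0.3},{"delta_pos": [-9.1,10.2,0],"dr": [0,0,-23],"fingers": 0.3}]}}

```text
time: 26.52
tool_pos: [0.4588, -0.4392, 0.1226]
tool_rot: [-3.14, 0.001, 0.19]
contact_force: [0.6, 0.3, -2.2]
opening: 0.0549
grip_force: 40.0
```

Emit:
{"api": "step_arm", "payload": {"increments": [{"delta_pos": [0,0,0],"dr": [0,0,0],"fingers": 0.3},{"delta_pos": [0,0,0.5],"dr": [0,0,0],"fingers": 0.3},{"delta_pos": [0,0,1],"dr": [0,0,0],"fingers": 0.3},{"delta_pos": [0,0,1.5],"dr": [0,0,0],"fingers": 0.3},{"delta_pos": [0,0,1.5],"dr": [0,0,0],"fingers": 0.3}]}}

```text
time: 27.15
tool_pos: [0.4607, -0.4379, 0.108]
tool_rot: [-3.141, 0.001, 0.193]
contact_force: [-0.1, -0.1, 0.1]
opening: 0.0549
grip_force: 40.0
```

```bash
python3 -c "
from h import *
import pickle
I,P=snap('wrist','w11'); J,Q=snap('side','s11')
go(.4605,-.439,.09,11);o=robot.observe();print(o['tool_pos'],o['opening'])
print('spigot top',proj('wrist',[.4605,-.439,.073],P),'hole',proj('wrist',list(o['tool_pos'][:2])+[o['tool_pos'][2]+.006],P))
a=cv2.resize(I[150:350,200:450],None,fx=1.6,fy=1.6,interpolation=2);b=cv2.resize(J[200:360,200:400],None,fx=2,fy=2)
cv2.imwrite('pics/m11.png',np.hstack([a,b])[:,:,::-1])"
```

```text
delta cm [-0.05  0.06  1.87] dr z 0.0 tilt [3.142 0.   ]
[ 0.46089399 -0.43829975  0.10870985] 0.055354935604275825
spigot top [325.7033504  273.50373324] hole [324.39970943 307.13169975]
```

View pics/m11.png

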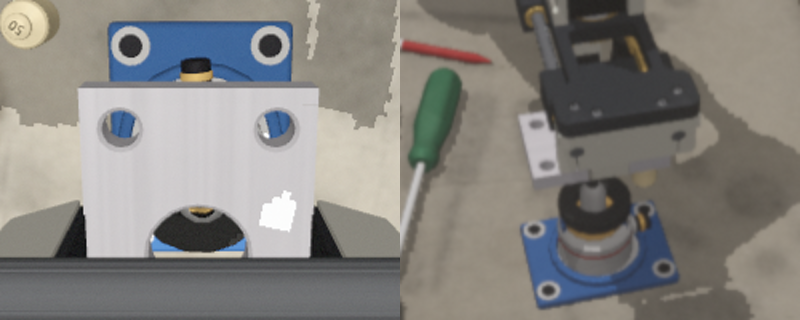

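The plate is held parallel to the base, with the spigot seen through its hole. Lowering.

Emit:
{"api": "step_arm", "payload": {"increments": [{"delta_pos": [0,0.1,1],"dr": [0,0,0],"fingers": 0.3},{"delta_pos": [0,0.1,2.2],"dr": [0,0,0],"fingers": 0.3},{"delta_pos": [0,0.1,3.2],"dr": [0,0,0],"fingers": 0.3},{"delta_pos": [0,0.1,4],"dr": [0,0,0],"fingers": 0.3},{"delta_pos": [0,0.1,4.3],"dr": [0,0,0],"fingers": 0.3}]}}

```text
time: 27.88
tool_pos: [0.4608, -0.4391, 0.0649]
tool_rot: [-3.141, 0.001, 0.193]
contact_force: [-0.1, 0.6, -1.6]
opening: 0.0553
grip_force: 40.0
```

Emit:
{"api": "step_arm", "payload": {"increments": [{"delta_pos": [0,0,0.1],"dr": [0,0,0],"fingers": 0.3},{"delta_pos": [0,0,0.2],"dr": [0,0,0],"fingers": 0.3},{"delta_pos": [0,0,0.3],"dr": [0,0,0],"fingers": 0.3},{"delta_pos": [0,0,0.4],"dr": [0,0,0],"fingers": 0.3},{"delta_pos": [0,0,0.4],"dr": [0,0,0],"fingers": 0.3}]}}

```text
time: 28.5
tool_pos: [0.4613, -0.4395, 0.063]
tool_rot: [3.14, -0.001, 0.193]
contact_force: [-1.3, 1.9, 6.2]
opening: 0.0553
grip_force: 40.0
```

Seated at the expected height with 6 N of contact, so I'll release and back off.

Emit:
{"api": "step_arm", "payload": {"increments": [{"delta_pos": [0,0,-0.1],"dr": [0,0,0],"fingers": -0.6},{"delta_pos": [0,0,-0.1],"dr": [0,0,0],"fingers": -0.6},{"delta_pos": [0,0,-0.1],"dr": [0,0,0],"fingers": -0.6},{"delta_pos": [0,0,-2],"dr": [0,0,0],"fingers": -0.6},{"delta_pos": [0,0,-6],"dr": [0,0,0],"fingers": -0.6}]}}

```text
time: 29.12
tool_pos: [0.4601, -0.4384, 0.1203]
tool_rot: [-3.138, 0.002, 0.193]
contact_force: [-0.4, -0.8, -0.0]
opening: 0.0736
grip_force: 0.0
```

Emit:
{"api": "step_arm", "payload": {"increments": [{"delta_pos": [0,0,-4],"dr": [0,0,0],"fingers": -0.6},{"delta_pos": [0,0,-7],"dr": [0,0,0],"fingers": -0.6},{"delta_pos": [0,0,-9],"dr": [0,0,0],"fingers": -0.6},{"delta_pos": [0,0,-9],"dr": [0,0,0],"fingers": -0.6},{"delta_pos": [0,0,-9],"dr": [0,0,0],"fingers": -0.6}]}}

```text
time: 29.75
tool_pos: [0.4607, -0.4389, 0.2104]
tool_rot: [-3.14, 0.001, 0.193]
contact_force: [0.2, -0.4, -1.5]
opening: 0.0734
grip_force: 0.0
```

```bash
python3 -c "
from h import *
I,P=snap('wrist','w12'); J,Q=snap('side','s12')
print(proj('wrist',[.4605,-.439,.073],P),proj('wrist',[.4605,-.439,.069],P))
a=cv2.resize(I[130:290,220:430],None,fx=2,fy=2,interpolation=2);b=cv2.resize(J[200:360,200:380],None,fx=2,fy=2)
cv2.imwrite('pics/m12.png',np.hstack([a,b])[:,:,::-1])"
```

```text
[324.13747909 226.73623791] [324.14804037 225.53643163]
```

View pics/m12.png

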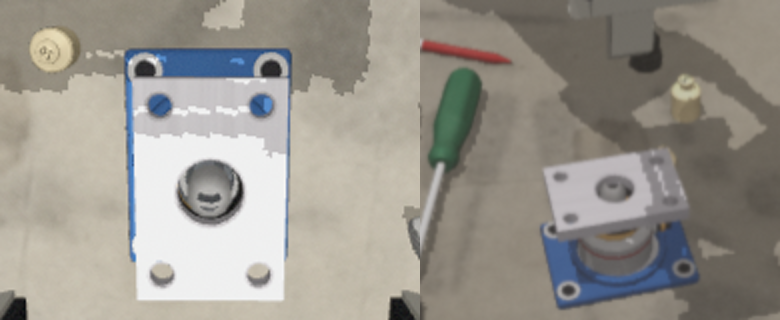

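The plate lies flat and parallel to the base, with the spigot centred in its hole at about (325,225.5), which matches the prediction.

```bash
python3 -c "
from h import *
print(robot.hand_in())"
```

```text
the job is handed in; nothing more can be done
None
```

I stacked the load cell, cap, pad and mounting plate on the base and handed the job in at about 30 s; the last images show the plate flat and parallel to the base with the spigot centred, but the hand-in returned no verdict.

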